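# Index the cap tester's turntable to the next jar

## Robot

A 7-joint arm with a two-finger parallel gripper is mounted at the origin on the work surface. World frame = base frame: x ahead of the robot, y to its left, z up, the work surface at z = 0. Lengths are in m, angles in rad, forces in N, time in s.
With the tool pointing down it reaches from about 0.4 to 0.9 m from the base axis. Payload 5.5 kg.
Tool frame: the origin (TCP) lies on the centre line of the jaws, within the pads' length; the fingertips stand 22 mm ahead of it and the grasp point (between the pads) lies 3 mm ahead of it; z points along the fingers, y is the line along which they close (so a half turn about z gives the same grasp; the last joint's range is limited). The gripper opens to 85 mm and grips with 20 to 120 N. Pads are 22 mm wide; open, the fingers measure 114 mm over their backs; the gripper's body (76 mm by 85 mm) begins 54 mm behind the grasp point. The pads swing forward as they close: fully open they stand 13 mm farther back than shut.
Start: joints at [-0.985, 0.501, -0.427, 1.55, 0.221, 1.138, -0.21], TCP at [0.206, 0.616, 0.253] pointing down, gripper open.
Joint ranges: [-2.88, 2.88], [-0.31, 2.03], [-1.54, 1.56], [0.2, 2.42], [-1.41, 4.55], [0.19, 2.02], [-2.57, 2.57]. Speed limits (rad/s): [2.57, 2.57, 3.14, 3.14, 3.14, 3.14, 3.14].

## Interface

Orientations are given as a 3x3 rotation matrix whose columns are the frame's x, y, z axes.
In Python, from plant import movep, move_straight, goto_joints, move_gripper, dwell, solve_ik, read_state, snapshot, MotionError, finish_job gives the robot as it stands. Calls block until the motion is done:
- movep(position, orientation): joint-space move of the TCP to a pose.
- move_straight(position, attitude=None, velocity=0.15, contact_N=None): straight line of the TCP; attitude=None keeps the orientation; velocity is the mean speed in m/s. With contact_N (N) it stops when the force on the tool has changed by that much, and returns True; else False.
- goto_joints(angles): joint-space move.
- move_gripper(opening): finger opening in m; the grip force is fixed at half the most; returns when the fingers have stopped.
- dwell(seconds).
- solve_ik(position, orientation): joint angles nearest the present ones, or None.
- read_state(): the state.
- snapshot(name): name is "side" or "top"; returns a dict with "image" (480x640x3 uint8, red, green, blue), "vfov" (degrees; the focal length in pixels is half the picture's height over the tangent of half this angle, whatever the lens; pixels are square), "cx", "cy" (the principal point, pixels), "camera_from_world" (4x4, takes a point from world to camera coordinates). Camera axes: x right, y up, looking along -z (the intrinsics and any distortion apply to the point x, -y, -z); pixel columns grow to the right and rows downward; lengths in m; the calibration is good to about 2 mm. A picture is of the moment at which its call begins. There is no depth.
A pose or a line that the arm cannot do raises MotionError and nothing moves.
- finish_job(): hands the job in; it is judged then, once.
The state is a dict: "clock": time; "qpos": joint angles; "joint_velocities": joint speeds; "effort": joint torques, N m; "tcp_pos": TCP position; "eef_rot": TCP orientation; "contact_force": force on the tool from outside, world axes, zero at the start; "wrist_torque": the same for the moment, N m; "opening": finger opening in m; "grasp_force": force on a finger pad.
Only numpy, scipy, OpenCV 4.12 (cv2) and the standard library are available. Lean on these libraries where they do the work, as an engineer would, in place of code of your own. Each camera call takes 0.05 s, during which the arm holds its last target. There are 200 camera calls.

## Task

The blue-capped jar at the gauge has been tested: bring the pink-capped jar to the gauge in its place. Draw the turntable's black spring index knob, turn the table one station the right way round and let the pin drop fully home in that station's hole, then let go. The holes are hidden and hand-set, so find the hole by feel without forcing the pin; leave all jars standing untouched in their nests and do not disturb the other things on the bench.

Things in the scene. Friction and masses are not known exactly. Their poses are not given: they have to be found in the camera images.
- axis (a point): centre of the top of the grey round turntable (270 mm in diameter, its top 58 mm above the bench), on its vertical turning axis. It lies on a cream tester with a flat console (display, buttons) on one side and a black gauge head on a post on the other. The point's x axis points to the console, away from the gauge, and does not turn with the table
- gauge_spot (a point): the gauge's spot: on the turntable's top face in front of the black gauge head, 75 mm from the axis. The jar under test stands here; it is the middle of the three nests at the start. The next nests lie 60 degrees to either side, also 75 mm from the axis
- knob (a point): centre of the top face (red dot) of the black index knob: upright cylinder, 26 mm in diameter, 28 mm tall, on the turntable's rim, 105 mm from the axis, on the console side, over a brass bush 22 mm in diameter. With the pin home its top is 108 mm above the bench with a 4 mm gap under it; it rises as the pin is drawn and travels with the table
- plunger (a joint): height of the spring pin and knob in m: 0 home in a hole, 0.008 tip resting on the hidden index plate, 0.015 fully drawn. Spring pull 4.5 N home, 7 N on the plate, 9 N drawn. Pin 8 mm thick, round tip, 1.5 mm play in a hole. Released between holes it rides on the plate and snaps down when pushed over one; the table turns only with the pin above 0.008. Over 30 N on the pin tip damages it
- carousel (a joint): turntable angle in rad, counter-clockwise from above positive, 0 at the start (pin in the middle hole), end stops at -1.4 and 1.4. One more hole on each side, unseen under the table, hand-set anywhere from 53 to 67 degrees (0.925 to 1.17 rad) from the middle one. A drag of about 2.5 N at the knob resists turning; the table stays where it is left
- jar_pink: low round jar, 42 mm in diameter, 48 mm tall, 90 g, pale clear body with a pink cap; origin at the centre of its underside. Stands loose in a nest of four short pegs on the turntable (pegs 16 mm high, about 1.5 mm play). At the start in the nest 60 degrees to one side of the gauge, which side varies
- jar_white: low round jar, 42 mm in diameter, 48 mm tall, 90 g, pale clear body with a white cap; origin at the centre of its underside. Stands loose in a nest of four short pegs on the turntable (pegs 16 mm high, about 1.5 mm play). At the start in the nest on the other side of the gauge
- jar_blue: low round jar, 42 mm in diameter, 48 mm tall, 90 g, pale clear body with a blue cap; origin at the centre of its underside. Stands loose in a nest of four short pegs on the turntable (pegs 16 mm high, about 1.5 mm play). At the start at the gauge
- weight: loose steel check weight, 38 mm in diameter, 45 mm tall, 0.4 kg; origin at the centre of its underside. Leave alone
- bottle: loose pale blue bottle with a pink cap, 60 mm in diameter, 150 mm tall; origin at the centre of its underside. Not a jar to test: leave alone
- screwdriver: loose screwdriver lying on the bench; origin on the bench under it. Leave alone
Not all that is in view belongs to the job. Leave any yellow look-alike of the jar_white alone.

How it is judged:
By the outcome, as a careful person would: the job done as asked, in the order asked, and still so for the second after the job is handed in, with the robot touching nothing.
It also fails if it takes over 45 s, if anything falls off the work surface, if the arm or the gripper's body presses on something with over 40 N, if the wrist force passes 120 N, or if a joint passes its speed limit or range.

## Working session

There is one attempt and no reset: what is moved stays moved. The work goes in short steps, each a Python script; the robot and the scene stay as the last script left them, time stands still between calls to the robot, and variables do not carry over. Pictures are saved under pics/ and viewed, at most 10 in all, crops included, and the job is handed in when it is done.

```bash
ls; mkdir -p pics; python3 - <<'E'
from plant import *
import cv2
for n in ("side","top"):
    s=snapshot(n); cv2.imwrite(f"pics/{n}0.png",s["image"][:,:,::-1]); print(n,{k:v for k,v in s.items() if k!="image"})
print(read_state())
E
```

```text
pics
side {'vfov': 53.27700711224648, 'cx': 321.08621438900065, 'cy': 242.76545311590363, 'camera_from_world': array([[ 0.8513191 , -0.52460878,  0.00643545, -0.47092796],
       [ 0.37266337,  0.61328978,  0.69641773, -0.31359439],
       [-0.36929365, -0.59047546,  0.71760778, -0.92490738],
       [ 0.        ,  0.        ,  0.        ,  1.        ]])}
top {'vfov': 52.993130480123384, 'cx': 315.7210187761732, 'cy': 241.365189738755, 'camera_from_world': array([[-0.0123596 , -0.99945536, -0.03059785,  0.06161459],
       [ 0.99676052, -0.01474676,  0.0790633 , -0.58590033],
       [-0.07947146, -0.02952154,  0.9963999 , -0.93728716],
       [ 0.        ,  0.        ,  0.        ,  1.        ]])}
{'clock': 0.1, 'qpos': array([-0.98483343,  0.5017499 , -0.42678214,  1.55135158,  0.22079089,
        1.1383111 , -0.21029415]), 'joint_velocities': array([ 0.00144048, -0.00201719, -0.0007945 , -0.00306782, -0.00090065,
        0.0024737 ,  0.00060473]), 'effort': array([-1.17895327e-02, -5.70810914e+01, -5.83879441e+00, -2.81740987e+01,
        1.05571590e-02,  5.56461106e-03, -1.09860515e-06]), 'tcp_pos': array([0.20603514, 0.61585572, 0.25236088]), 'eef_rot': array([[-9.48371967e-01,  3.17159640e-01, -6.12145512e-04],
       [ 3.17160226e-01,  9.48370512e-01, -1.66215208e-03],
       [ 5.33731984e-05, -1.77048665e-03, -9.99998431e-01]]), 'contact_force': array([-0.759188  ,  0.67950833, -0.15270267]), 'wrist_torque': array([-0.0003676 ,  0.08667868,  0.01530731]), 'grasp_force': 0.0, 'opening': 0.08559518065465513}
```

View pics/side0.png

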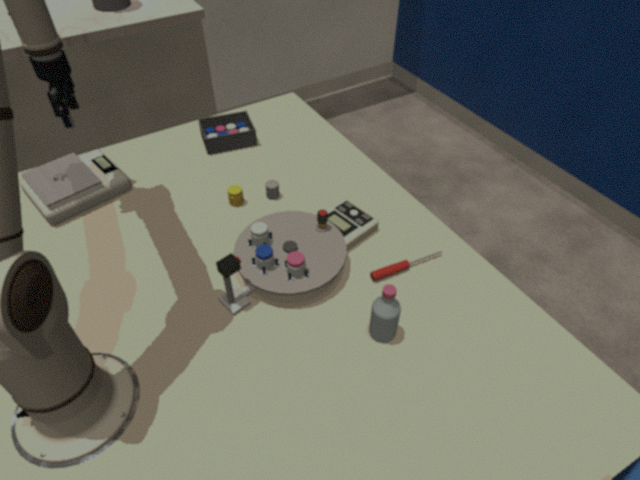

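View pics/top0.png

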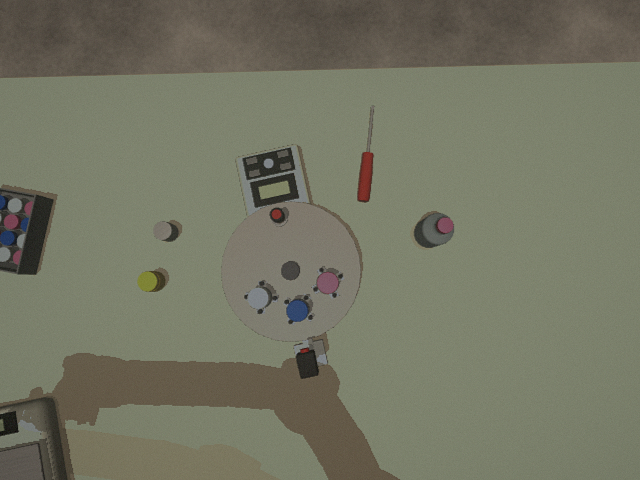

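The top view shows the axis hub at (290,270) and the knob's red dot at (277,215). The jars are blue (297,310), pink (327,283) and white (259,298). In the side view the red dot is at (322,213). Pink is counter-clockwise of blue, so the table must turn clockwise, which is negative and moves the knob toward -y.

```bash
cat > h.py <<'E'
import numpy as np, cv2
from plant import *
from scipy.optimize import least_squares
def cam(s):
    return 240/np.tan(np.radians(s["vfov"])/2), s["cx"], s["cy"], s["camera_from_world"]
def proj(s,P):
    f,cx,cy,T=cam(s); q=np.atleast_2d(P)@T[:3,:3].T+T[:3,3]
    return np.c_[cx+f*q[:,0]/-q[:,2], cy-f*q[:,1]/-q[:,2]]
def onplane(s,uv,z):
    f,cx,cy,T=cam(s); uv=np.atleast_2d(uv)
    d=np.c_[(uv[:,0]-cx)/f,-(uv[:,1]-cy)/f,-np.ones(len(uv))]@T[:3,:3]
    c=-T[:3,:3].T@T[:3,3]; return c+d*((z-c[2])/d[:,2])[:,None]
def tri(sa,a,sb,b):
    r=least_squares(lambda P:np.r_[proj(sa,P)[0]-a,proj(sb,P)[0]-b],[.6,.1,.1]); return r.x,np.abs(r.fun).max()
def blob(s,uv,hue,r=14,smin=110,vmin=40):
    im=s["image"]; hsv=cv2.cvtColor(im,cv2.COLOR_RGB2HSV).astype(int)
    dh=np.abs((hsv[...,0]-hue+90)%180-90)
    m=((dh<10)&(hsv[...,1]>smin)&(hsv[...,2]>vmin)).astype(np.uint8)
    w=np.zeros_like(m); cv2.circle(w,tuple(int(round(x)) for x in uv),r,1,-1)
    n,_,st,c=cv2.connectedComponentsWithStats(m*w)
    i=1+np.argmax(st[1:,4]); return c[i],st[i,4]
E
python3 - <<'E'
from h import *
S,T=snapshot("side"),snapshot("top")
for n,us,ut,h,sm in (("knob",(322,213),(277,215),0,110),("pink",(296,258),(327,283),172,80),("blue",(264,251),(297,310),110,110)):
    a,na=blob(S,us,h,smin=sm); b,nb=blob(T,ut,h,smin=sm); print(n,a,na,b,nb,*tri(S,a,T,b))
hub=onplane(T,(290,270),.058); print("hub",hub)
# disc edge: radial gradient search around hub
g=cv2.GaussianBlur(cv2.cvtColor(T["image"],cv2.COLOR_RGB2LAB),(0,0),1).astype(float)[...,1]
c=hub[0].copy()
for it in range(3):
    pts=[]
    for t in np.radians(np.arange(0,360,3)):
        rr=np.arange(.125,.146,.0005); P=c+np.c_[rr*np.cos(t),rr*np.sin(t),0*rr]
        uv=proj(T,P).astype(np.float32); v=cv2.remap(g,uv[:,0].reshape(1,-1),uv[:,1].reshape(1,-1),1)[0]
        d=np.abs(np.gradient(v)); i=d.argmax()
        if d[i]>.15: pts.append(P[i,:2])
    pts=np.array(pts)
    q=least_squares(lambda x:np.hypot(*(pts-x[:2]).T)-x[2],[*c[:2],.135],loss="soft_l1",f_scale=.001).x; c[:2]=q[:2]
print("disc",q,len(pts))
# same from side
E
```

```text
knob [322.2 212.8] 40 [275.925  213.6875] 80 [0.63206197 0.12378208 0.10692913] 0.09179888104716838
pink [295.07555556 258.52888889] 225 [330.01612903 275.87096774] 62 [0.51211752 0.02869222 0.10139798] 3.696199728670024
blue [263.53072626 250.83240223] 179 [296.86285714 310.18571429] 350 [0.4554519  0.08716806 0.1039012 ] 0.20582117342439687
hub [[0.52955147 0.1027487  0.058     ]]
disc [0.53092404 0.1003121  0.13575766] 120
```

```bash
cat >> h.py <<'E'
AX=np.array([.530,.1015]); K0=np.array([.632,.1236])
def R(deg):  # tool down, closing line y at this world angle
    c,s=np.cos(np.radians(deg)),np.sin(np.radians(deg)); return np.array([[-s,c,0],[c,s,0],[0,0,-1.]])
def rot(p,deg,ax=AX):
    c,s=np.cos(np.radians(deg)),np.sin(np.radians(deg)); return ax+np.array([[c,-s],[s,c]])@(p-ax)
def st():
    s=read_state(); print(round(s["clock"],2),s["tcp_pos"].round(4),"F",s["contact_force"].round(1),"M",s["wrist_torque"].round(2),"op",round(s["opening"],4),"g",round(s["grasp_force"],1)); return s
E
python3 - <<'E'
from h import *
for a,p in ((12,K0),(192,K0),(-38,rot(K0,-50)),(142,rot(K0,-50)),(-60,rot(K0,-70)),(52,rot(K0,-50)),(-128,rot(K0,-50)),(42,rot(K0,-68))):
    for z in (.2,.108):
        q=solve_ik([*p,z],R(a)); print(a,z,p.round(3),None if q is None else np.round(q,2))
movep([*K0,.19],R(12)); move_gripper(.062); st()
T=snapshot("top"); cv2.imwrite("pics/t1.png",cv2.resize(T["image"][120:360,150:470,::-1],None,fx=2,fy=2))
S=snapshot("side"); cv2.imwrite("pics/s1.png",cv2.resize(S["image"][100:340,180:500,::-1],None,fx=2,fy=2))
E
```

```text
12 0.2 [0.632 0.124] [-0.19  0.51 -0.06  1.63  0.03  1.01 -0.05]
12 0.108 [0.632 0.124] [-0.21  0.62 -0.04  1.68  0.03  0.84 -0.05]
192 0.2 [0.632 0.124] [-1.02  0.97  1.35  1.65 -0.97  1.34 -2.44]
192 0.108 [0.632 0.124] [-1.02  1.14  1.35  1.71 -1.17  1.31 -2.34]
-38 0.2 [0.612 0.038] [-0.24  0.46  0.18  1.71 -0.09  0.98 -0.69]
-38 0.108 [0.612 0.038] [-0.24  0.58  0.17  1.77 -0.13  0.81 -0.66]
142 0.2 [0.612 0.038] [ 0.15  0.48 -0.34  1.7   0.19  1.    2.22]
142 0.108 [0.612 0.038] [ 0.18  0.6  -0.38  1.75  0.29  0.84  2.14]
-60 0.2 [0.586 0.013] [-0.25  0.42  0.23  1.79 -0.11  0.95 -1.02]
-60 0.108 [0.586 0.013] [-0.25  0.54  0.23  1.84 -0.17  0.78 -0.97]
52 0.2 [0.612 0.038] [-0.07  0.46 -0.05  1.71  0.02  0.98  0.78]
52 0.108 [0.612 0.038] [-0.05  0.57 -0.07  1.76  0.05  0.81  0.76]
-128 0.2 [0.612 0.038] [-0.86  0.74  1.13  1.73 -0.73  1.16 -1.75]
-128 0.108 [0.612 0.038] [-0.74  0.77  0.9   1.79 -0.73  0.96 -1.75]
42 0.2 [0.589 0.015] [-0.07  0.42  0.    1.77 -0.    0.95  0.66]
42 0.108 [0.589 0.015] [-0.05  0.54 -0.03  1.83  0.02  0.78  0.65]
2.9 [0.632  0.1239 0.19  ] F [0.9 0.3 0.4] M [-0.01 -0.01 -0.02] op 0.0622 g 0.0
```

View pics/s1.png

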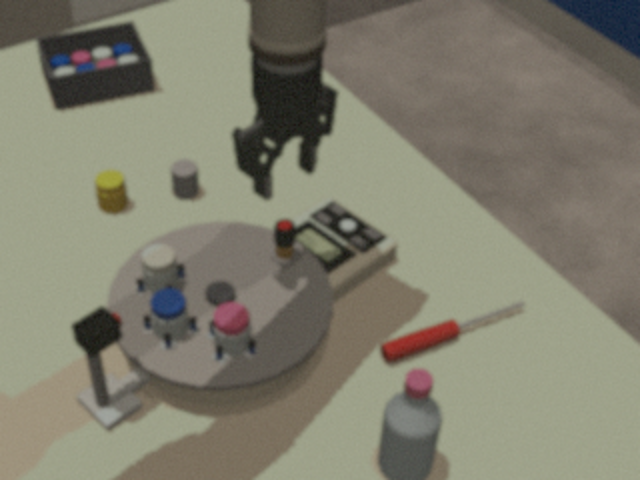

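The gripper is centred above the knob (crop 284,235), with the fingers open either side of it. Next I'll descend, grip along the radius and draw the pin.

```bash
python3 - <<'E'
from h import *
print(move_straight([*K0,.108],velocity=.08,contact_N=8)); st()
for o in (.034,.029,.026):
    move_gripper(o); s=st()
    if s["grasp_force"]>15: break
E
```

```text
False
4.17 [0.6326 0.1237 0.1087] F [-0.  -0.3 -0.9] M [0.03 0.06 0.01] op 0.0619 g 0.0
4.56 [0.6321 0.1236 0.1082] F [-0.6  0.5 -0.7] M [-0.01 -0.03  0.01] op 0.0343 g 0.0
4.78 [0.632  0.1236 0.108 ] F [ 0.1 -0.9 -0.2] M [ 0.01  0.01 -0.01] op 0.0286 g 0.0
5.0 [0.6325 0.1237 0.1082] F [2.5 1.  0.8] M [ 0.08 -0.32 -0.01] op 0.0261 g 0.8
```

```bash
python3 - <<'E'
from h import *
move_gripper(.020); s=st()
p=s["tcp_pos"]; 
for dz in (.004,.012):
    move_straight([*p[:2],p[2]+dz],velocity=.03); st()
E
```

```text
5.22 [0.6326 0.1237 0.1085] F [1.  0.1 3.2] M [ 0.08 -0.38 -0.01] op 0.024 g 58.8
5.52 [0.6325 0.1237 0.1119] F [ 4.4  0.8 -5.5] M [ 0.22 -0.98  0.01] op 0.0242 g 59.1
5.93 [0.6325 0.1237 0.1199] F [ 4.5  0.6 -8.7] M [ 0.25 -1.24 -0.  ] op 0.0241 g 59.2
```

```bash
python3 - <<'E'
from h import *
s=read_state(); p=s["tcp_pos"]; z=p[2]+.0003; a0=12; dr=0.
for d in range(-3,-49,-5):
    q=rot(p[:2],d); u=(q-AX)/np.hypot(*(q-AX)); t=np.array([-u[1],u[0]])
    move_straight([*(q+u*dr),z],R(a0+d),velocity=.06)
    s=read_state(); f=s["contact_force"]; fr,ft=f[:2]@u,f[:2]@t
    print(d,round(s["clock"],2),s["tcp_pos"].round(4),"fr %.1f ft %.1f fz %.1f dr %.4f"%(fr,ft,f[2],dr))
    if abs(ft)>14 or abs(fr)>25: print("ABORT"); break
    dr+=np.clip(fr*.00006,-.0006,.0006)
E
```

```text
-3 6.18 [0.6335 0.1176 0.1197] fr 4.2 ft -1.3 fz -8.9 dr 0.0000
-8 6.48 [0.6344 0.1085 0.1196] fr 3.8 ft -0.1 fz -8.6 dr 0.0003
-13 6.78 [0.6346 0.0995 0.1198] fr 2.3 ft -1.2 fz -8.2 dr 0.0005
-18 7.08 [0.6339 0.0906 0.1197] fr 0.5 ft -0.9 fz -7.8 dr 0.0006
-23 7.38 [0.6325 0.0817 0.1197] fr -1.2 ft -1.2 fz -8.1 dr 0.0006
-28 7.68 [0.6303 0.073  0.1198] fr -3.6 ft -1.5 fz -9.4 dr 0.0006
-33 7.98 [0.6274 0.0645 0.1198] fr -4.5 ft -2.1 fz -7.5 dr 0.0004
-38 8.28 [0.6237 0.0562 0.1199] fr -3.8 ft -2.2 fz -7.5 dr 0.0001
-43 8.58 [0.6193 0.0483 0.12  ] fr -4.8 ft -2.5 fz -8.6 dr -0.0001
-48 8.88 [0.6142 0.0408 0.12  ] fr -3.6 ft -3.0 fz -8.2 dr -0.0004
```

```bash
python3 - <<'E'
from h import *
p=read_state()["tcp_pos"]
print(move_straight([*p[:2],p[2]-.0045],velocity=.015,contact_N=4)); st()
move_gripper(.062); s=st(); q=s["tcp_pos"]
move_straight([*p[:2],.165],velocity=.15)
move_straight([*p[:2],.166],R(42),velocity=.01) if False else movep([*p[:2],.165],R(42))
print(move_straight([*p[:2],.114],velocity=.1,contact_N=6)); move_gripper(.033); st()
T=snapshot("top"); S=snapshot("side")
cv2.imwrite("pics/s2.png",cv2.resize(S["image"][140:320,200:440,::-1],None,fx=3,fy=3))
E
```

```text
True
9.22 [0.614  0.0409 0.1157] F [2.1 0.8 5.1] M [-0.08 -0.36  0.07] op 0.0241 g 60.9
9.68 [0.6087 0.0405 0.1119] F [0.  0.  0.2] M [-0.03 -0.02  0.02] op 0.062 g 0.0
False
12.34 [0.6145 0.0408 0.1144] F [-0.3 -0.  -0.2] M [-0.02 -0.    0.02] op 0.0332 g 0.0
```

View pics/s2.png

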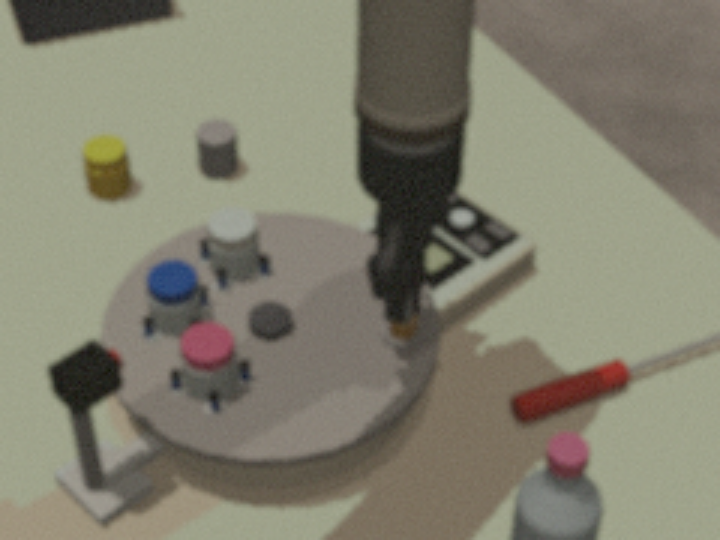

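The fingers now straddle the free-riding knob (crop 400,300), and the pin rests on the plate. Next is a gentle push clockwise.

```bash
python3 - <<'E'
from h import *
p=read_state()["tcp_pos"]
e=rot(p[:2],-21); d=(e-p[:2])/np.hypot(*(e-p[:2])); e=e+d*.0035
r=move_straight([*e,.114],velocity=.018,contact_N=9); s=st(); print(r,"along",s["contact_force"][:2]@d)
c=s["tcp_pos"][:2]-AX; print("ang",np.degrees(np.arctan2(c[1],c[0])))
S=snapshot("side"); cv2.imwrite("pics/s3.png",cv2.resize(S["image"][200:290,290:410,::-1],None,fx=5,fy=5))
E
```

```text
13.59 [0.6037 0.0294 0.1145] F [ 1.6  0.3 -0.6] M [ 0.17 -0.46 -0.  ] op 0.0335 g 1.1
True along -1.3682818815142745
ang -44.40000884043773
```

View pics/s3.png

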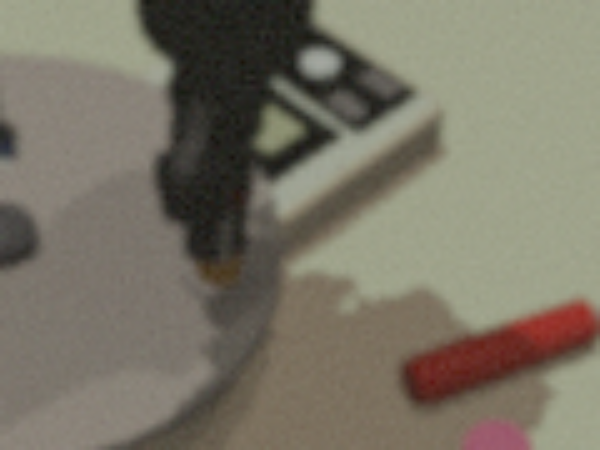

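The fingers hide the knob, so I'll push on lightly to see whether the table is held.

```bash
python3 - <<'E'
from h import *
p=read_state()["tcp_pos"]
d=np.array([-.689,-.725]); d=np.array([.6037-.6145,.0294-.0408]); d/=np.hypot(*d)
for i in range(3):
    s0=read_state()["tcp_pos"][:2]
    r=move_straight([*(s0+d*.002),.114],velocity=.01,contact_N=9); s=st(); print(r,"moved",(s["tcp_pos"][:2]-s0)@d,"along",s["contact_force"][:2]@d)
    if r or abs(s["contact_force"][:2]@d)>8: break
E
```

```text
14.03 [0.6035 0.0292 0.1145] F [4.6 3.4 0.3] M [ 0.74 -0.98 -0.03] op 0.0331 g 2.8
False moved 0.0002841257129592012 along -5.582514138572357
14.28 [0.6035 0.0291 0.1145] F [ 5.2  3.2 -0.7] M [ 0.84 -1.08  0.  ] op 0.033 g 3.1
False moved 4.003432406433643e-05 along -5.928309806130642
14.53 [0.6034 0.0291 0.1145] F [4.2 3.2 0.3] M [ 0.82 -1.02 -0.04] op 0.0329 g 3.1
False moved 2.4567880374141898e-05 along -5.207595348818105
```

```bash
python3 - <<'E'
from h import *
d=np.array([.6037-.6145,.0294-.0408]); d/=np.hypot(*d)
s0=read_state()["tcp_pos"][:2]
r=move_straight([*(s0+d*.006),.114],velocity=.02,contact_N=9); s=st(); print(r,"moved",(s["tcp_pos"][:2]-s0)@d,"along",s["contact_force"][:2]@d)
# back off to centre, lift clear, look
move_straight([*(s["tcp_pos"][:2]-d*.004),.114],velocity=.05); move_gripper(.05); st()
c=read_state()["tcp_pos"][:2]; move_straight([*c,.17],velocity=.15); 
movep([c[0]+.06,c[1]-.10,.24],R(42)); st()
S,T=snapshot("side"),snapshot("top")
cv2.imwrite("pics/s4.png",cv2.resize(S["image"][150:320,200:420,::-1],None,fx=3,fy=3)); cv2.imwrite("pics/t4.png",cv2.resize(T["image"][150:390,180:500,::-1],None,fx=2,fy=2))
np.savez("snap4.npz",S=S["image"],T=T["image"])
E
```

```text
14.77 [0.6035 0.0292 0.1147] F [ 2.7  1.  -0.4] M [ 0.24 -0.63 -0.01] op 0.033 g 1.6
True moved -8.41587546481104e-05 along -2.533039440393065
15.32 [0.606  0.0319 0.1139] F [ 0.4  0.3 -0.1] M [-0.   -0.03  0.01] op 0.0501 g 0.0
16.45 [ 0.6654 -0.0688  0.2385] F [-1.   1.  -0.9] M [ 0.07  0.06 -0.02] op 0.0503 g 0.0
```

View pics/t4.png

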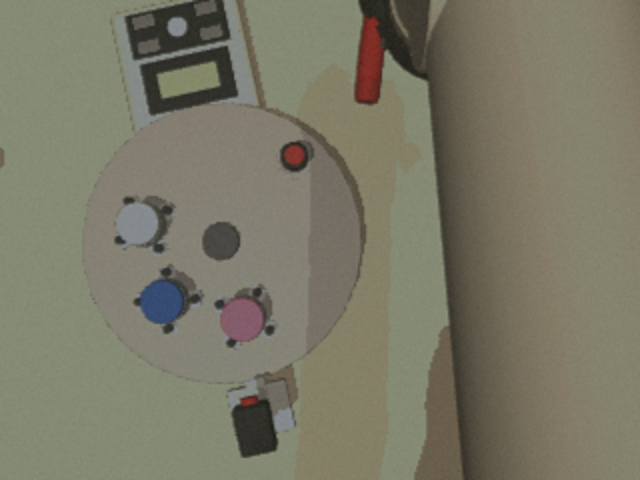

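View pics/s4.png

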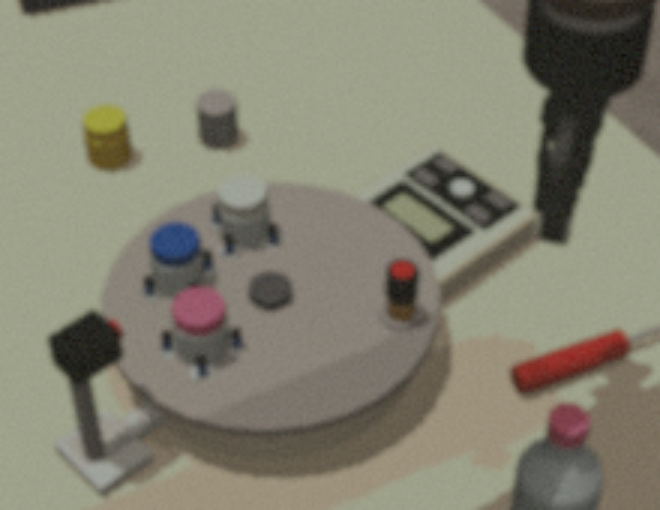

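The knob is free and visible: top view at about (327,228), side view at about (334,240). The jars stand in their nests. Now I'll compute the knob's height and angle.

```bash
python3 - <<'E'
from h import *
S,T=snapshot("side"),snapshot("top")
a,na=blob(S,(334.3,240),0); b,nb=blob(T,(327,228),0,r=10); P,e=tri(S,a,T,b); print(a,na,b,nb,P,e)
c=P[:2]-AX; print(np.degrees(np.arctan2(c[1],c[0])),np.hypot(*c), "start",np.degrees(np.arctan2(*(K0-AX)[::-1])))
print("knob top if home/plate in side:",[proj(S,[*P[:2],z])[0].round(1) for z in (.107,.115)])
print(read_state()["clock"])
E
```

```text
[333.52083333 240.02083333] 48 [326.7    227.0625] 80 [0.60549984 0.03100476 0.10804428] 0.292778349216519
-43.03671428398743 0.1032947517291873 start 12.22512267573575
knob top if home/plate in side: [array([333.8, 240.3]), array([333.9, 237.8])]
16.65
```

The measured top height is 108 mm at a 55° turn, so the pin looks home. A light touch with closed fingertips on the knob top will confirm it.

```bash
python3 - <<'E'
from h import *
move_gripper(0.0); k=np.array([.6058,.0312])
movep([*k,.17],R(42)); st()
move_straight([*k,.140],velocity=.08,contact_N=5)
for i in range(2):
    r=move_straight([*k,.124],velocity=.012,contact_N=4); s=st(); print(r,"tip z",s["tcp_pos"][2]-.022)
    move_straight([*k,.137],velocity=.06)
move_straight([*k,.19],velocity=.15)
movep([k[0]+.06,k[1]-.10,.26],R(42)); st()
S,T=snapshot("side"),snapshot("top")
a,na=blob(S,(334.3,240),0); b,nb=blob(T,(327,228),0,r=10); print(a,b,*tri(S,a,T,b))
cv2.imwrite("pics/s5.png",S["image"][:,:,::-1])
E
```

```text
17.78 [0.6056 0.0318 0.1699] F [ 0.6 -0.3  0.7] M [-0.03 -0.01 -0.08] op 0.0003 g 0.0
19.16 [0.6058 0.0313 0.1301] F [-0.   0.1  4.1] M [0.02 0.08 0.02] op -0.0001 g 2.3
True tip z 0.10809616100736516
20.09 [0.6058 0.0312 0.1301] F [-0.8  0.6  3.9] M [-0.02  0.11 -0.06] op -0.0005 g 2.4
True tip z 0.10809092494431069
21.47 [ 0.6652 -0.0695  0.2584] F [-1.   1.1  0.3] M [ 0.03 -0.05 -0.01] op -0.0001 g 0.0
[333.58823529 239.88235294] [326.5443038  226.97468354] [0.60571372 0.03125332 0.10815059] 0.24662774913747398
```

View pics/s5.png

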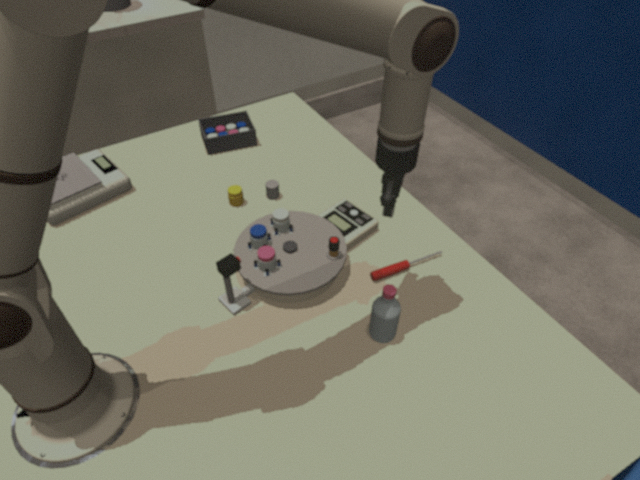

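The fingertips touched the knob top at 108.1 mm twice, so the pin is fully home. The pink jar (267,256) is at the gauge, everything else is in place and the robot is clear.

```bash
python3 -c "from plant import *; print(finish_job())"
```

```text
the job is handed in; nothing more can be done
None
```

The pink-capped jar is at the gauge: I turned the table one station clockwise (about 55°), the pin is fully home (knob top at 108 mm), the knob is released, and the job is handed in at about 21.5 s.

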